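# Hold a shank tube in the beam of the alignment laser

### The job

Start the alignment laser at its control box by pressing the large round key fully down and letting it up, then the square key likewise, one at a time; do not press the small round key. Then lift the metal shank tube off its two V rests and carry it level to the laser, and finish while still holding it there, steady in the air: level, at the height of the laser's window, pointing straight at the window on its centre line, with about 10 cm between the window and the nearer end of the tube. Let the tube touch nothing but the gripper up there, and leave the other things on the bench where they are.

Things in the scene. Friction and masses are not known exactly. Their poses are not given: they have to be found in the camera images.
- tube_center (a point): Prosthetic shank tube, bare metal, 228 mm long, lying level in two V rests; this point is on its axis at mid-length, which is also its balance point, 75 mm above the bench at the start. The tube runs along this point's y axis (either end may lead; they are alike). Bare tube 30 mm in diameter for 72 mm either side of the middle, then a clamp collar 40 mm in diameter with a 12 mm screw ear (reaching 28 mm from the axis), and a small tapered end piece. Mass 0.25 to 0.5 kg.
- rests: Fixed wooden base 90 x 150 x 12 mm with two V rests (each 10 mm thick, 37 mm wide, reaching up to 74 mm above the bench, 56 mm either side of the middle along y). Origin: middle of the underside, right below the tube's centre. The tube lies along its y axis. Between the rests there is free room for fingers down to 12 mm above the bench.
- window (a point): Centre of the black round window (28 mm across) in the middle of the laser head's front face. Head: grey box 64 mm wide, 75 deep, 60 high with a black rib along its top, parallel to the beam, fixed in front of a 330 mm high column. Height, place and heading vary. The beam leaves level along this point's -y axis; z is up. In place, the tube's centre is 214 mm out along -y (half the tube 114, gap 100).
- panel: Fixed control box, grey, 90 x 190 x 30 mm (x, y, z), origin at the middle of its underside on the bench. Three keys stand in a row along its y axis, 58 mm apart, in any order.
- round_top (a point): Centre of the top face of the large round key, 34 mm across (pressed first). White plastic, standing on a black socket plate 46 mm square on the control box; top 52 mm above the bench, 14 mm above the socket plate, moves straight down 6 mm.
- key_round (a joint): How far the large round key is pressed down, m: 0 up, 0.006 fully down; counts as pressed beyond 0.0045. A spring pushes it up, 1.5 N at first to 5 N when fully down.
- square_top (a point): Centre of the top face of the square key, 30 x 30 mm (pressed second). White plastic, standing on a black socket plate 46 mm square on the control box; top 52 mm above the bench, 14 mm above the socket plate, moves straight down 6 mm.
- key_square (a joint): How far the square key is pressed down, m: 0 up, 0.006 fully down; counts as pressed beyond 0.0045. A spring pushes it up, 1.5 N at first to 5 N when fully down.
- small_top (a point): Centre of the top face of the small round key, 18 mm across (not to be pressed). White plastic, standing on a black socket plate 46 mm square on the control box; top 52 mm above the bench, 14 mm above the socket plate, moves straight down 6 mm.
- key_small (a joint): How far the small round key is pressed down, m: 0 up, 0.006 fully down; counts as pressed beyond 0.0045. A spring pushes it up, 1.5 N at first to 5 N when fully down.
- tin: Bystander, leave alone. Steel tin 84 mm in diameter, 100 mm high, standing; origin at the middle of its underside.
- tape: Bystander, leave alone. Roll of paper tape lying flat, 90 mm across, 25 mm high; origin at the middle of its underside.
- driver: Bystander, leave alone. Screwdriver with wooden handle, 190 mm long, lying along its x axis.
- spanner: Bystander, leave alone. Steel spanner, 170 mm long, lying along its x axis.
Things that resemble listed ones, but are neither listed nor needed, are in the scene too. There is more than one size of the rests; the job needs the middle-sized. Of the things that look like the part that bears tube_center, the smaller one is meant.

How it is judged:
On the way, in this order (a step that is already met when the one before it is completed fails the run):
1. the large round key is pressed down (value of joint key_round above 0.0045 m), for 0.05 s.
2. the large round key is up again and the square key is pressed down (value of joint key_square above 0.0045 m and value of joint key_round below 0.002 m), for 0.05 s.
3. both keys are up and the tube is held level, clear of its rests (value of joint each of key_square, key_round below 0.002 m and height (world z) of tube_center above 0.105 m and angle between tube_center's own y axis and vertical between 1.421 and 1.721 rad and contact force between the fingers and tube above 1 N and contact force between tube and rests below 0.1 N and contact force between tube and stand below 0.1 N and contact force between tube and laser below 0.1 N and contact force between tube and table below 0.1 N and contact force between tube and panel below 0.1 N), for 0.2 s.
At the end, for the whole second after the job is handed in: Only the gripper touches the tube (over 1 N); at rest (20 mm/s, 0.15 rad/s), level within 0.15 rad, along the beam within 0.17 rad, centre within 25 mm of the beam axis in height and sideways and 155 to 275 mm in front of the window; keys up; bystanders within 30 mm of their places (contact force between the fingers and tube above 1 N and contact force between tube and rests below 0.1 N and contact force between tube and stand below 0.1 N and contact force between tube and laser below 0.1 N and contact force between tube and table below 0.1 N and contact force between tube and panel below 0.1 N and angle between tube_center's own y axis and vertical between 1.421 and 1.721 rad and x of tube_center in the frame of window between -0.025 and 0.025 m and z of tube_center in the frame of window between -0.025 and 0.025 m and y of tube_center in the frame of window between -0.275 and -0.155 m and angle between the y axis of tube_center and the y axis of window, either way round below 0.17 rad and linear speed of tube below 0.02 m/s and angular speed of tube below 0.15 rad/s and value of joint each of key_round, key_square, key_small below 0.002 m and distance of each of tin, tape, driver, spanner from where it was at the start of the episode below 0.03 m); the arm keeps its last pose, push and grip.
It fails at once if the small round key is pressed (value of joint key_small above 0.003 m).
It fails at once if two keys are pressed at once (value of joint each of key_round, key_square above 0.003 m).
It fails at once if the tube is tipped by more than about 23 degrees from level (angle between tube_center's own y axis and vertical below 1.17 rad or angle between tube_center's own y axis and vertical above 1.97 rad).
It fails at once if a bystander is moved by more than 30 mm (distance of any of tin, tape, driver, spanner from where it was at the start of the episode above 0.03 m).
It also fails if it takes over 53 s, if anything falls off the work surface, if the arm or the gripper's body presses on something with over 40 N, if the wrist force passes 120 N, or if a joint passes its speed limit or range.

### The arm

A 6-joint arm with a two-finger parallel gripper is mounted at the origin on the work surface. World frame = base frame: x ahead of the robot, y to its left, z up, the work surface at z = 0. Lengths are in m, angles in rad, forces in N, time in s.
With the tool pointing down it reaches from about 0.3 to 0.825 m from the base axis. Payload 5.4 kg.
Tool frame: the origin (TCP) lies midway between the tips of the shut fingers; the grasp point (between the pads) lies r.hold_point_z behind it (r.hold_point_z is the distance from the TCP to the grasp point, in m); z points along the fingers, y is the direction in which the jaws open and shut (so a half turn about z gives the same grasp; the last joint's range is limited). The gripper opens to 92 mm and grips with 3 to 60 N. Pads are 20 mm wide; open, the fingers measure 128 mm over their backs; the gripper's body (75 mm by 189 mm) begins 69 mm behind the grasp point.
Start: joints at [-1.419, 0.158, 1.597, -0, 1.386, -0.21], TCP at [0.204, -0.538, 0.215] pointing down, gripper open.
Joint ranges: [-2.91, 2.91], [-0.94, 2.29], [0.18, 2.7], [-1.29, 4.43], [0.17, 2.64], [-3, 3]. Speed limits (rad/s): [2.57, 2.57, 3.14, 3.14, 3.14, 3.14].

### API

Orientations are given as a rotation vector (axis times angle).
In Python, from workcell import r gives the robot as it stands.
- The arm moves only by the tool servo_tool, never from a script. Its argument "motion" is a list of rows, each an object of numbers: "rx", "ry", "rz": the turn, a rotation vector about the tool's x, y, z in degrees; "dx", "dy", "dz": the shift along the tool's x, y, z in m; "grip": the opening in per cent of the stroke, from 0 (shut) to 100 (fully open). A call has 1 to 12 rows; each row is the pose to reach, as a shift and turn from the pose commanded when the call began, along the tool's axes at that moment; what a row does not reach only later rows make up. A row lasts 1/10 s, in which the tool goes at most 50 mm and 8.59 degrees, less where a joint would pass 70% of its speed; a pose out of reach is approached as far as the arm can. A call with a gripper value outside its range is refused whole. The fingers move at their own pace and stop on an object; "grip_force" is the grip in N (left out, the last holds). Time passes only in rows, so rows that repeat a pose let the fingers close. It gives the time, the measured TCP pose, the force and the opening at its end, in the units of the state.
- r.read_state(): the state, without advancing time (a new reading comes with each control period).
- r.snapshot(name): name is "side" or "top"; returns a dict with "frame" (420x560x3 uint8, red, green, blue), "mtx" (3x3 intrinsics, pixels), "R" (3x3) and "t" (3): a world point X has camera coordinates R X + t. Camera axes: x right, y down, z forward; pixel columns grow to the right and rows downward; lengths in m; the calibration is good to about 2 mm. A picture is of the moment at which its call begins. There is no depth.
- r.finish_job(): hands the job in, once; it reports no verdict.
The state is a dict: "time": time; "joint_pos": joint angles; "dq": joint speeds; "joint_torque": joint torques, N m; "position": TCP position; "tcp_rot": TCP orientation; "contact_force": force on the tool from outside, world axes, zero at the start; "torque": the same for the moment, N m; "width": opening from 0.0 (shut) to 1.0 (fully open).
Only numpy, scipy, OpenCV 4.12 (cv2) and the standard library are available. Lean on these libraries where they do the work, as an engineer would, in place of code of your own. Each camera call takes 0.05 s, during which the arm holds its last target.

## Working session

There is one attempt and no reset: what is moved stays moved. The work goes in short steps, Python scripts to look and compute and a tool call to move; the robot and the scene stay as the last step left them, time stands still between calls to the robot, and variables do not carry over. Pictures are saved under pics/ and viewed, and the job is handed in when it is done.

Besides the shell and the picture viewer there is one more tool, called after "Request:" as name(argument=value, ...), one argument or row to a line, values as JSON. servo_tool: Moves the arm, as the interface text tells. Its arguments: {"type":"object","properties":{"motion":{"type":"array","items":{"type":"object","properties":{"rx":{"type":"number"},"ry":{"type":"number"},"rz":{"type":"number"},"dx":{"type":"number"},"dy":{"type":"number"},"dz":{"type":"number"},"grip":{"type":"number"}}}},"grip_force":{"type":"number"}},"required":["motion"]}

```bash
mkdir -p pics; ls; python3 - <<'E'
from workcell import r
import cv2,numpy as np,pickle
s=r.read_state();print(s, r.hold_point_z)
for n in("side","top"):
    d=r.snapshot(n);cv2.imwrite(f"pics/{n}0.png",d["frame"][:,:,::-1]);pickle.dump(d,open(f"{n}0.pkl","wb"))
    print(n,d["mtx"],d["R"],d["t"],-d["R"].T@d["t"])
E
```

```text
pics
{'time': 0.0, 'joint_pos': array([-1.41911672e+00,  1.59032679e-01,  1.59821924e+00,  6.81011750e-06,
        1.38619841e+00, -2.10064850e-01]), 'dq': array([-0.00186559, -0.00094028, -0.00137385, -0.00011545, -0.00071796,
       -0.00228564]), 'joint_torque': array([-9.05885986e-05, -3.85566330e+01, -3.22108412e+01,  7.01421197e-02,
        3.80425737e-02, -1.26238037e-04]), 'position': array([ 0.20340127, -0.53715759,  0.21363463]), 'tcp_rot': array([-3.08851831e+00, -5.64797763e-01, -9.56257700e-05]), 'contact_force': array([ 0.49415754,  0.28861564, -0.4304636 ]), 'torque': array([-0.022922  , -0.01945154, -0.0115862 ]), 'width': 1.0000381239218035} 0.0187
side [[412.18280852   0.         280.83318047]
 [  0.         412.18280852 205.56764646]
 [  0.           0.           1.        ]] [[-0.86211138 -0.50651636 -0.01432284]
 [-0.2701948   0.48342725 -0.8326421 ]
 [ 0.4286709  -0.71396027 -0.55362622]] [0.54931808 0.21768549 1.12591759] [0.04974274 0.97686392 0.8124594 ]
top [[388.29057535   0.         271.57712102]
 [  0.         388.29057535 209.82133104]
 [  0.           0.           1.        ]] [[ 0.01164302 -0.99976306 -0.0183922 ]
 [-0.99513326 -0.0097853  -0.09805124]
 [ 0.09784803  0.0194443  -0.9950114 ]] [0.13737433 0.55390855 1.14254865] [0.43781723 0.12054588 1.19368696]
```

View pics/side0.png

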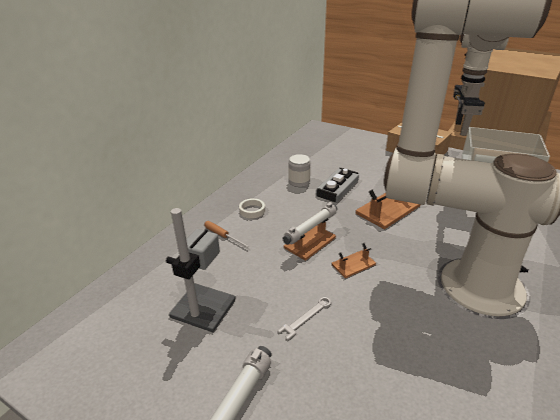

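View pics/top0.png

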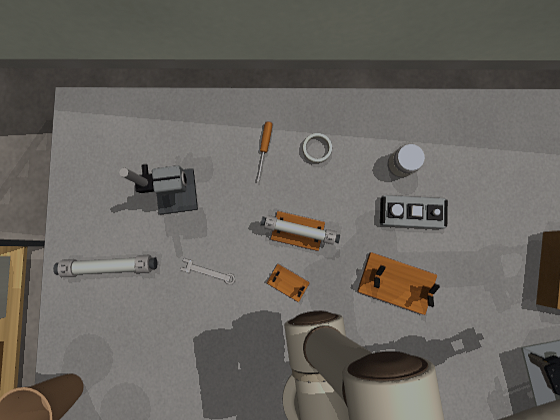

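The top view shows these lookalikes:
- **Tubes:** one on rests at (300,230), and a larger one lying on the bench at (105,266).
- **Rests:** middle-sized at (300,230), small at (287,282), large at (398,283).
- **Keys:** large round (397,211), square (417,211), small round (435,212).

I choose the tube on the middle rests. The laser is at (170,180). Next I'll check these in close crops.

```bash
python3 - <<'E'
import cv2,numpy as np
t=cv2.imread("pics/top0.png");s=cv2.imread("pics/side0.png")
def c(im,x,y,w,h,k):return cv2.resize(im[y:y+h,x:x+w],(w*k,h*k),interpolation=cv2.INTER_CUBIC)
a=c(t,375,190,80,45,5);b=c(t,255,205,90,50,5)[:225,:400]
d=c(t,110,150,100,75,4);e=c(s,160,200,100,75,4)
cv2.imwrite("pics/crop1.png",np.vstack([np.hstack([a,b]),np.hstack([d,e])]))
cv2.imwrite("pics/crop2.png",np.hstack([c(s,270,195,80,70,5),c(s,310,160,60,50,5)[:250].repeat(1,0) if 0 else cv2.copyMakeBorder(c(s,310,160,60,50,5),0,100,0,0,0)]))
E
```

```text
(no output)
```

View pics/crop1.png

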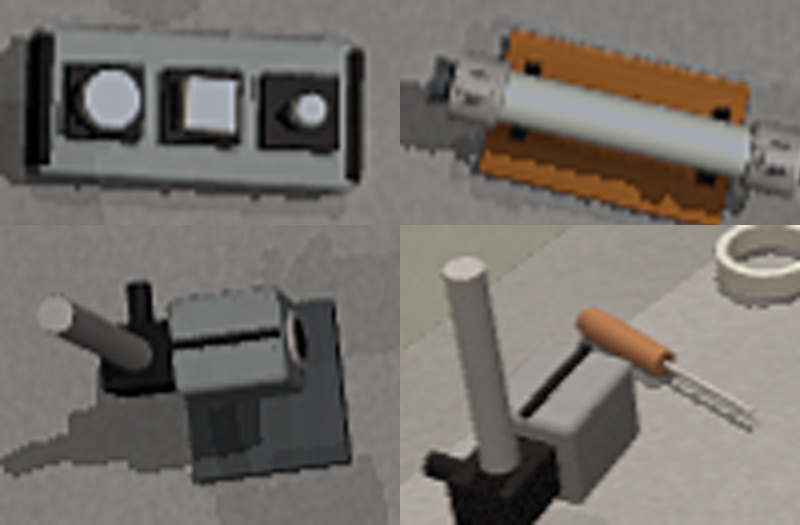

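View pics/crop2.png

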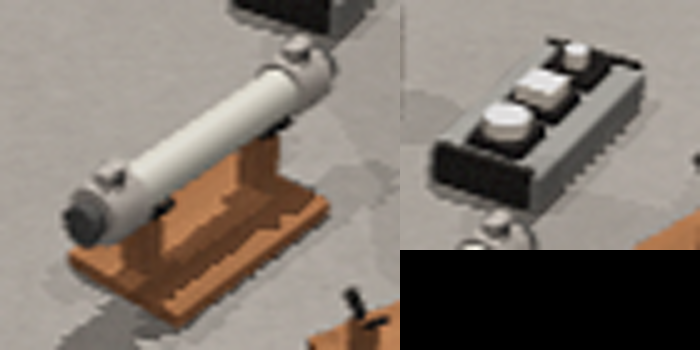

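```bash
cat > h.py <<'E'
import numpy as np,cv2,pickle
def ray(d,p):
    q=cv2.undistortPoints(np.array([[p]],float),d["mtx"],None)[0,0]
    v=d["R"].T@np.array([q[0],q[1],1]);return -d["R"].T@d["t"],v/np.linalg.norm(v)
def onz(d,p,z):
    o,v=ray(d,p);return o+v*(z-o[2])/v[2]
def tri(a,p,b,q):
    o,v=ray(a,p);o2,w=ray(b,q);k=np.linalg.lstsq(np.c_[v,-w],o2-o,rcond=None)[0]
    A,B=o+k[0]*v,o2+k[1]*w;return (A+B)/2,np.linalg.norm(A-B)
def proj(d,X):
    c=d["R"]@X+d["t"];u=d["mtx"]@c;return u[:2]/u[2]
E
python3 - <<'E'
from h import *
T=pickle.load(open("top0.pkl","rb"));S=pickle.load(open("side0.pkl","rb"))
np.set_printoptions(precision=4,suppress=True)
def blobs(d,x,y,w,h,thr,z,amin=15,sat=60):
    f=d["frame"][y:y+h,x:x+w];hsv=cv2.cvtColor(f,cv2.COLOR_RGB2HSV)
    m=((hsv[...,2]>thr)&(hsv[...,1]<sat)).astype(np.uint8)
    n,l,st,c=cv2.connectedComponentsWithStats(m)
    for i in range(1,n):
        if st[i,4]>=amin:
            P=np.argwhere(l==i)[:,::-1].astype(float);mu=P.mean(0);ev,V=np.linalg.eigh(np.cov(P.T))
            p=mu+[x,y];a=V[:,1]
            t=(P-mu)@a
            e1,e2=p+a*t.min(),p+a*t.max()
            X,Y=onz(d,e1,z),onz(d,e2,z)
            print(p,st[i,4],onz(d,p,z),"ends",e1,e2,X,Y,"mid",(X+Y)/2,"len",np.linalg.norm(X-Y),"ang",np.degrees(np.arctan2(*(Y-X)[1::-1])))
print("keys top");blobs(T,380,195,65,30,190,.052)
print("keys side");blobs(S,315,162,50,40,190,.052)
print("tube top");
for th in(150,165,175):blobs(T,255,210,90,40,th,.085,200)
a,b=[tri(T,p,S,q) for p,q in(((153.75,180),(191,246.75)),((180.5,176.75),(207,231.2)))]
print(a,b,np.linalg.norm(a[0]-b[0]),np.degrees(np.arctan2(*(b[0]-a[0])[1::-1])))
E
```

```text
keys top
keys side
[338.2759 175.7931] 29 [ 0.5532 -0.2809  0.052 ] ends [341.9775 176.203 ] [334.0744 175.3278] [ 0.54   -0.2847  0.052 ] [ 0.5683 -0.2765  0.052 ] mid [ 0.5542 -0.2806  0.052 ] len 0.02948200548628616 ang 16.042478797718363
[330.7097 182.4839] 31 [ 0.5572 -0.2225  0.052 ] ends [335.0087 182.9129] [326.9888 182.1125] [ 0.5424 -0.2272  0.052 ] [ 0.5701 -0.2184  0.052 ] mid [ 0.5562 -0.2228  0.052 ] len 0.0291221037662165 ang 17.707784624376927
tube top
[300.1964 228.7795] 331 [0.4933 0.0599 0.085 ] ends [324.347 234.547] [275.7738 222.947 ] [ 0.4776 -0.0087  0.085 ] [0.5092 0.1298 0.085 ] mid [0.4934 0.0605 0.085 ] len 0.14206948791482107 ang 77.14820630292365
[300.2314 228.5764] 229 [0.4939 0.0598 0.085 ] ends [324.4044 234.2887] [276.0335 222.8582] [ 0.4784 -0.0089  0.085 ] [0.5095 0.129  0.085 ] mid [0.4939 0.0601 0.085 ] len 0.14140330224368927 ang 77.28339588810547
(array([0.6107, 0.4465, 0.2076]), np.float64(0.00326489369188495)) (array([0.6201, 0.3779, 0.204 ]), np.float64(0.002339371104966201)) 0.0693177274944091 -82.2235680098525
```

```bash
python3 - <<'E'
from h import *
T=pickle.load(open("top0.pkl","rb"));S=pickle.load(open("side0.pkl","rb"))
np.set_printoptions(precision=4,suppress=True)
f=T["frame"]
g=cv2.cvtColor(f,cv2.COLOR_RGB2GRAY)
print(g[200:222,386:446:2].max(), f[211,397],f[211,417],f[212,437])
for (x,y,w,h) in((386,200,22,23),(406,200,19,23),(425,203,18,19)):
    m=(g[y:y+h,x:x+w]>150).astype(np.uint8);n,l,st,c=cv2.connectedComponentsWithStats(m)
    i=1+st[1:,4].argmax();p=c[i]+[x,y];print(p,st[i],onz(T,p,.052))
# tube whole width: non-orange vs bg
for p in((275.8,222.95),(324.35,234.55),(300.2,228.7)):print(onz(T,p,.075))
def c(im,x,y,w,h,k):return cv2.resize(im[y:y+h,x:x+w],(w*k,h*k),interpolation=cv2.INTER_NEAREST)[:,:,::-1]
cv2.imwrite("pics/l_top.png",c(f,145,155,60,50,12));cv2.imwrite("pics/l_side.png",c(S["frame"],180,225,45,50,12))
E
```

```text
184 [162 166 175] [163 166 175] [165 169 178]
[396.9263 209.0737] [ 6  4 11 11 95] [ 0.5559 -0.2254  0.052 ]
[416.7802 210.3187] [ 6  6 10 10 91] [ 0.5528 -0.2833  0.052 ]
[437.     211.1739] [10  6  5  5 23] [ 0.5509 -0.3421  0.052 ]
[0.5099 0.1298 0.075 ]
[ 0.478  -0.0099  0.075 ]
[0.494  0.0594 0.075 ]
```

View pics/l_top.png

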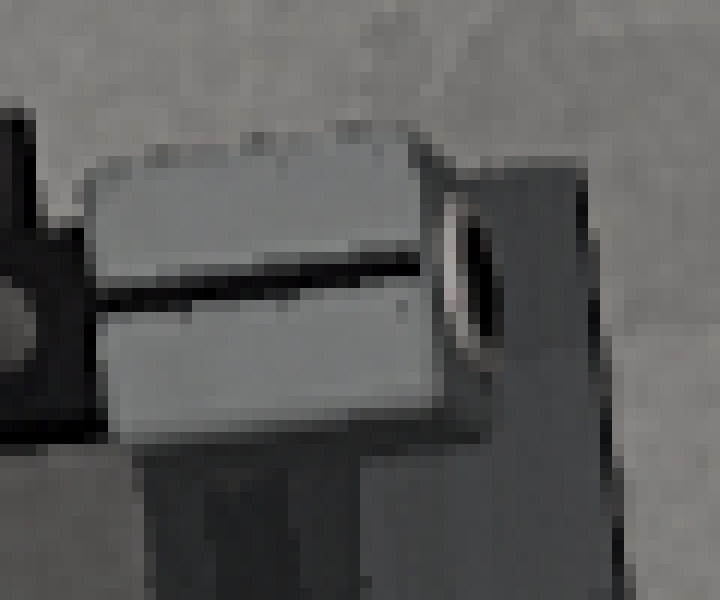

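View pics/l_side.png

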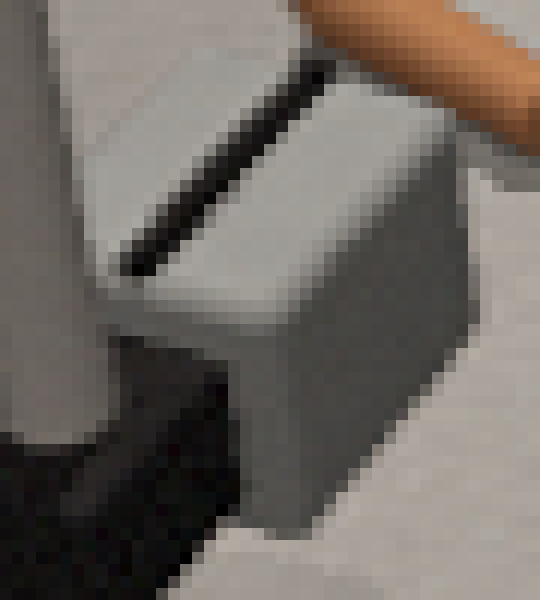

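```bash
python3 - <<'E'
from h import *
T=pickle.load(open("top0.pkl","rb"));S=pickle.load(open("side0.pkl","rb"))
np.set_printoptions(precision=4,suppress=True)
a,b=[tri(T,p,S,q) for p,q in(((152.7,179.5),(191,246.8)),((179.5,176.3),(206.6,229.9)))]
print(a,b,np.linalg.norm(a[0]-b[0]),np.degrees(np.arctan2(*(b[0]-a[0])[1::-1])))
print("corner",tri(T,(180.2,187.8),S,(216.8,233.9)))
for z in(.19,.2,.205):
  A=onz(T,(152.7,179.5),z);B=onz(T,(179.5,176.3),z);L=np.linalg.norm(B-A);u=(B-A)/L
  C=onz(S,(191,246.8),z);D=onz(S,(206.6,229.9),z)
  print(z,A,B,L,"ang",np.degrees(np.arctan2(u[1],u[0])),"side",C,D,np.linalg.norm(C-D))
for z in (.165,.17,.175,.18): print(z,onz(T,(184.4,178.2),z))
# bottom corner line: plan pos of front -x vertical edge
o,v=ray(S,(219.3,251.3))
P=tri(T,(180.2,187.8),S,(216.8,233.9))[0]
k=((P-o)[:2]@v[:2])/(v[:2]@v[:2]);print("bottom z",o+k*v)
E
```

```text
(array([0.6107, 0.4481, 0.2089]), np.float64(0.0007950975233666087)) (array([0.62  , 0.3791, 0.2088]), np.float64(0.0016924013493683236)) 0.06962096981283068 -82.27358048546056
corner (array([0.5906, 0.377 , 0.2062]), np.float64(0.0019613015664534865))
0.19 [0.6137 0.4541 0.19  ] [0.6228 0.3835 0.19  ] 0.07117565381182286 ang -82.63882479398637 side [0.6287 0.4316 0.19  ] [0.6388 0.3606 0.19  ] 0.07166986931525626
0.2 [0.6119 0.4508 0.2   ] [0.6209 0.3809 0.2   ] 0.07046651185465463 ang -82.63882479398637 side [0.6194 0.4403 0.2   ] [0.6293 0.3705 0.2   ] 0.07051847102017554
0.205 [0.611  0.4492 0.205 ] [0.62   0.3796 0.205 ] 0.07011194087607046 ang -82.63882479398633 side [0.6148 0.4447 0.205 ] [0.6246 0.3755 0.205 ] 0.0699427718726352
0.165 [0.6223 0.3766 0.165 ]
0.17 [0.6214 0.3754 0.17  ]
0.175 [0.6205 0.3742 0.175 ]
0.18 [0.6196 0.3729 0.18  ]
bottom z [0.5907 0.3771 0.152 ]
```

```bash
cat >> h.py <<'E'
from scipy.spatial.transform import Rotation as Ro
def delta(s,target,jaw=None):
    """shift in tool axes to reach target TCP; rz to bring jaw (tool y) axis to world heading jaw deg (tool down)"""
    R=Ro.from_rotvec(s["tcp_rot"]);M=R.as_matrix();print("tool axes x,y,z:",M.T.round(4).tolist())
    yaw=np.degrees(np.arctan2(M[1,1],M[0,1]));print("jaw heading",yaw)
    print("d",(M.T@(np.array(target)-s["position"])).round(4))
    if jaw is not None:
        k=(yaw-jaw+90)%180-90;print("rz",k,"j6",s["joint_pos"][5], "j1",s["joint_pos"][0])
E
python3 - <<'E'
from h import *
from workcell import r
s=r.read_state()
for t in((.556,-.224,.20),(.556,-.224,.08),(.556,-.224,.045),(.553,-.282,.08)):delta(s,t,-12.8)
T=pickle.load(open("top0.pkl","rb"))
for n,p,z in(("tin",(409,158),.1),("bigrest",(378,278),.1),("bigrest",(432,294),.1),("box",(545,265),.1),("drv",(265,135),.03)):print(n,onz(T,p,z))
E
```

```text
tool axes x,y,z: [[0.9352, 0.354, 0.0003], [0.354, -0.9352, -0.0017], [-0.0003, 0.0017, -1.0]]
jaw heading -69.26814090522184
d [ 0.4406 -0.1681  0.0141]
rz -56.468140905221844 j6 -0.21011184843356098 j1 -1.4190766442269551
tool axes x,y,z: [[0.9352, 0.354, 0.0003], [0.354, -0.9352, -0.0017], [-0.0003, 0.0017, -1.0]]
jaw heading -69.26814090522184
d [ 0.4406 -0.1679  0.1341]
rz -56.468140905221844 j6 -0.21011184843356098 j1 -1.4190766442269551
tool axes x,y,z: [[0.9352, 0.354, 0.0003], [0.354, -0.9352, -0.0017], [-0.0003, 0.0017, -1.0]]
jaw heading -69.26814090522184
d [ 0.4406 -0.1678  0.1691]
rz -56.468140905221844 j6 -0.21011184843356098 j1 -1.4190766442269551
tool axes x,y,z: [[0.9352, 0.354, 0.0003], [0.354, -0.9352, -0.0017], [-0.0003, 0.0017, -1.0]]
jaw heading -69.26814090522184
d [ 0.4172 -0.1147  0.1341]
rz -56.468140905221844 j6 -0.21011184843356098 j1 -1.4190766442269551
tin [ 0.69759678 -0.2480056   0.1       ]
bigrest [ 0.35858832 -0.15499625  0.1       ]
bigrest [ 0.31702653 -0.30217077  0.1       ]
box [ 0.39996419 -0.6135939   0.1       ]
drv [0.78294669 0.16617782 0.03      ]
```

Request:
servo_tool(
  motion=[
    {"dx": 0.044, "dy": -0.017, "dz": 0.0, "rz": -6, "grip": 0},
    {"dx": 0.088, "dy": -0.034, "dz": 0.0, "rz": -12, "grip": 0},
    {"dx": 0.132, "dy": -0.05, "dz": 0.0, "rz": -18, "grip": 0},
    {"dx": 0.176, "dy": -0.067, "dz": 0.0, "rz": -24, "grip": 0},
    {"dx": 0.22, "dy": -0.084, "dz": 0.0, "rz": -30, "grip": 0},
    {"dx": 0.264, "dy": -0.101, "dz": 0.01, "rz": -36, "grip": 0},
    {"dx": 0.308, "dy": -0.118, "dz": 0.03, "rz": -42, "grip": 0},
    {"dx": 0.352, "dy": -0.134, "dz": 0.05, "rz": -48, "grip": 0},
    {"dx": 0.396, "dy": -0.151, "dz": 0.08, "rz": -54, "grip": 0},
    {"dx": 0.4406, "dy": -0.168, "dz": 0.11, "rz": -56.5, "grip": 0},
    {"dx": 0.4406, "dy": -0.168, "dz": 0.134, "rz": -56.5, "grip": 0},
    {"dx": 0.4406, "dy": -0.168, "dz": 0.134, "rz": -56.5, "grip": 0},
  ],
)

```text
schema error: expected keys rx, ry, rz, dx, dy, dz, grip
```

```bash
python3 - <<'E'
from h import *
from workcell import r
for n in("side","top"):
    d=r.snapshot(n);f=d["frame"]
    x,y,w,h=(290,130,100,80) if n=="side" else (360,150,110,80)
    cv2.imwrite(f"pics/{n}1.png",cv2.resize(f[y:y+h,x:x+w],None,fx=6,fy=6)[:,:,::-1])
s=r.read_state();print(s);delta(s,(.556,-.224,.046),-12.8)
E
```

```text
{'time': 0.2, 'joint_pos': array([-1.41907302e+00,  1.58788830e-01,  1.59775155e+00, -1.54837715e-05,
        1.38618710e+00, -2.10087150e-01]), 'dq': array([ 5.78932579e-04, -1.74919400e-03, -2.50251301e-03,  6.08862837e-04,
        4.17657627e-05,  2.71130129e-04]), 'joint_torque': array([ 8.71483389e-04, -3.85465872e+01, -3.22058845e+01,  7.00630015e-02,
        3.55031644e-02, -9.47285275e-05]), 'position': array([ 0.20345429, -0.53738872,  0.21400585]), 'tcp_rot': array([-3.08920864e+00, -5.65035900e-01, -2.81057019e-05]), 'contact_force': array([ 0.44381957,  0.26082118, -0.75573616]), 'torque': array([ 0.02567691, -0.05338189,  0.00836891]), 'width': 0.9956347456596911}
tool axes x,y,z: [[0.9353, 0.354, 0.0002], [0.354, -0.9353, -0.0011], [-0.0002, 0.0011, -1.0]]
jaw heading -69.26961770642761
d [ 0.4406 -0.1681  0.1683]
rz -56.46961770642761 j6 -0.21008714961575486 j1 -1.4190730244911267
```

All keys are required in every row.

Request:
servo_tool(
  motion=[
    {"rx": 0, "ry": 0, "dx": 0.044, "dy": -0.017, "dz": 0.0, "rz": -6, "grip": 0},
    {"rx": 0, "ry": 0, "dx": 0.088, "dy": -0.034, "dz": 0.0, "rz": -12, "grip": 0},
    {"rx": 0, "ry": 0, "dx": 0.132, "dy": -0.05, "dz": 0.0, "rz": -18, "grip": 0},
    {"rx": 0, "ry": 0, "dx": 0.176, "dy": -0.067, "dz": 0.0, "rz": -24, "grip": 0},
    {"rx": 0, "ry": 0, "dx": 0.22, "dy": -0.084, "dz": 0.0, "rz": -30, "grip": 0},
    {"rx": 0, "ry": 0, "dx": 0.264, "dy": -0.101, "dz": 0.01, "rz": -36, "grip": 0},
    {"rx": 0, "ry": 0, "dx": 0.308, "dy": -0.118, "dz": 0.03, "rz": -42, "grip": 0},
    {"rx": 0, "ry": 0, "dx": 0.352, "dy": -0.134, "dz": 0.05, "rz": -48, "grip": 0},
    {"rx": 0, "ry": 0, "dx": 0.396, "dy": -0.151, "dz": 0.08, "rz": -54, "grip": 0},
    {"rx": 0, "ry": 0, "dx": 0.4406, "dy": -0.168, "dz": 0.11, "rz": -56.5, "grip": 0},
    {"rx": 0, "ry": 0, "dx": 0.4406, "dy": -0.168, "dz": 0.134, "rz": -56.5, "grip": 0},
    {"rx": 0, "ry": 0, "dx": 0.4406, "dy": -0.168, "dz": 0.134, "rz": -56.5, "grip": 0},
  ],
)

```text
time: 1.4
position: [0.5538, -0.2209, 0.0754]
tcp_rot: [-2.444, -1.958, 0.005]
contact_force: [-0.6, 0.2, 0.1]
width: 0.008
```

```bash
python3 - <<'E'
from h import *
from workcell import r
for n in("side","top"):
    d=r.snapshot(n);f=d["frame"]
    x,y,w,h=(290,130,100,80) if n=="side" else (360,150,110,80)
    cv2.imwrite(f"pics/{n}1.png",cv2.resize(f[y:y+h,x:x+w],None,fx=6,fy=6)[:,:,::-1])
s=r.read_state();print(s);delta(s,(.556,-.224,.046),-12.8)
E
```

```text
{'time': 1.5, 'joint_pos': array([-5.85510704e-01,  3.55418140e-01,  1.63946776e+00, -3.63864077e-04,
        1.14816917e+00, -3.62795209e-01]), 'dq': array([-0.02190126, -0.04018786, -0.02929173, -0.00116396, -0.0038556 ,
        0.00101536]), 'joint_torque': array([ 1.05612114e+00, -4.08744729e+01, -2.76297677e+01,  1.18882251e-01,
        9.20306984e-02,  9.70022636e-03]), 'position': array([ 0.55558357, -0.22465752,  0.08042588]), 'tcp_rot': array([-2.45339092e+00, -1.96019612e+00,  1.19905610e-03]), 'contact_force': array([-0.07958665, -1.12326492,  0.18472024]), 'torque': array([-0.00752516, -0.10755072,  0.00183402]), 'width': 0.007244323252321967}
tool axes x,y,z: [[0.2207, 0.9753, 0.0002], [0.9753, -0.2207, -0.0015], [-0.0014, 0.0005, -1.0]]
jaw heading -12.752084196670987
d [0.0007 0.0003 0.0344]
rz 0.04791580332901901 j6 -0.36279520905123536 j1 -0.5855107042865177
```

View pics/side1.png

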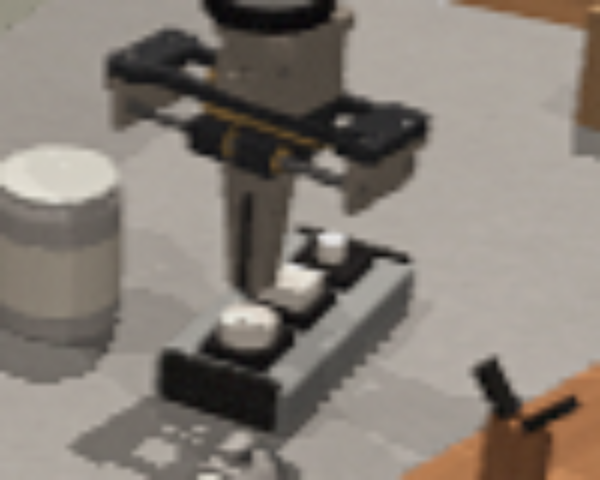

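```bash
python3 - <<'E'
from h import *
S=pickle.load(open("side0.pkl","rb"))
for X in((.5556,-.2247,.0804),(.5556,-.2247,.052)):print(proj(S,np.array(X)))
E
```

```text
[331.79662136 175.48802476]
[331.37299126 182.32072454]
```

View pics/top1.png

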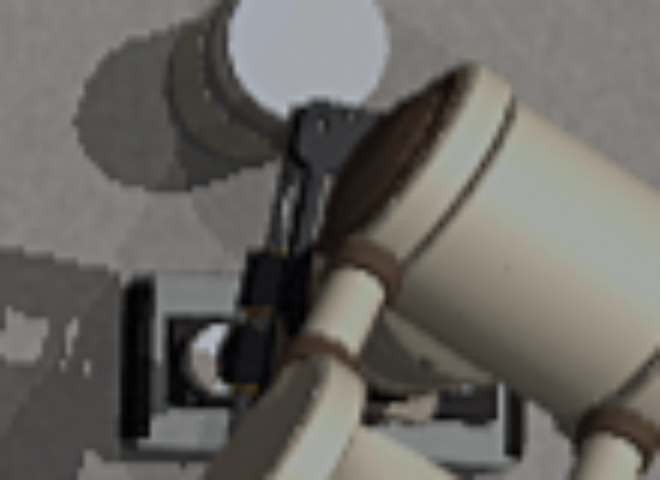

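Request:
servo_tool(
  motion=[
    {"rx": 0, "ry": 0, "rz": 0, "dx": 0.001, "dy": 0, "dz": 0.018, "grip": 0},
    {"rx": 0, "ry": 0, "rz": 0, "dx": 0.001, "dy": 0, "dz": 0.026, "grip": 0},
    {"rx": 0, "ry": 0, "rz": 0, "dx": 0.001, "dy": 0, "dz": 0.031, "grip": 0},
    {"rx": 0, "ry": 0, "rz": 0, "dx": 0.001, "dy": 0, "dz": 0.034, "grip": 0},
    {"rx": 0, "ry": 0, "rz": 0, "dx": 0.001, "dy": 0, "dz": 0.034, "grip": 0},
    {"rx": 0, "ry": 0, "rz": 0, "dx": 0.001, "dy": 0, "dz": 0.034, "grip": 0},
  ],
)

```text
time: 2.1
position: [0.5567, -0.2246, 0.0477]
tcp_rot: [2.454, 1.959, -0.0]
contact_force: [-1.8, -1.7, 4.5]
width: 0.005
```

Request:
servo_tool(
  motion=[
    {"rx": 0, "ry": 0, "rz": 0, "dx": 0, "dy": 0, "dz": 0.003, "grip": 0},
    {"rx": 0, "ry": 0, "rz": 0, "dx": 0, "dy": 0, "dz": 0.004, "grip": 0},
    {"rx": 0, "ry": 0, "rz": 0, "dx": 0, "dy": 0, "dz": 0.004, "grip": 0},
  ],
)

```text
time: 2.4
position: [0.5571, -0.2246, 0.0461]
tcp_rot: [2.453, 1.96, -0.001]
contact_force: [-9.3, 1.8, 20.8]
width: 0.006
```

Request:
servo_tool(
  motion=[
    {"rx": 0, "ry": 0, "rz": 0, "dx": 0, "dy": 0, "dz": -0.02, "grip": 0},
    {"rx": 0, "ry": 0, "rz": 0, "dx": 0, "dy": 0, "dz": -0.04, "grip": 0},
    {"rx": 0, "ry": 0, "rz": 0, "dx": -0.03, "dy": 0.005, "dz": -0.04, "grip": 0},
    {"rx": 0, "ry": 0, "rz": 0, "dx": -0.057, "dy": 0.01, "dz": -0.04, "grip": 0},
    {"rx": 0, "ry": 0, "rz": 0, "dx": -0.057, "dy": 0.01, "dz": -0.04, "grip": 0},
    {"rx": 0, "ry": 0, "rz": 0, "dx": -0.057, "dy": 0.01, "dz": -0.04, "grip": 0},
  ],
)

```text
time: 3.0
position: [0.5535, -0.2811, 0.0821]
tcp_rot: [-2.455, -1.959, -0.001]
contact_force: [0.5, 0.3, -0.0]
width: 0.003
```

```bash
python3 - <<'E'
from h import *
from workcell import r
d=r.snapshot("side");f=d["frame"]
x,y,w,h=(290,130,100,80)
cv2.imwrite(f"pics/side2.png",cv2.resize(f[y:y+h,x:x+w],None,fx=6,fy=6)[:,:,::-1])
s=r.read_state();print(s["position"],s["contact_force"]);delta(s,(.553,-.282,.046),-12.8)
E
```

```text
[ 0.55344369 -0.28052639  0.08204103] [ 0.69663171  0.87992982 -0.44498993]
tool axes x,y,z: [[0.2211, 0.9753, 0.0012], [0.9753, -0.2211, -0.0006], [-0.0003, 0.0013, -1.0]]
jaw heading -12.771999361625896
d [-0.0016 -0.0001  0.036 ]
rz 0.0280006383741096 j6 -0.441511897438133 j1 -0.664052733602412
```

View pics/side2.png

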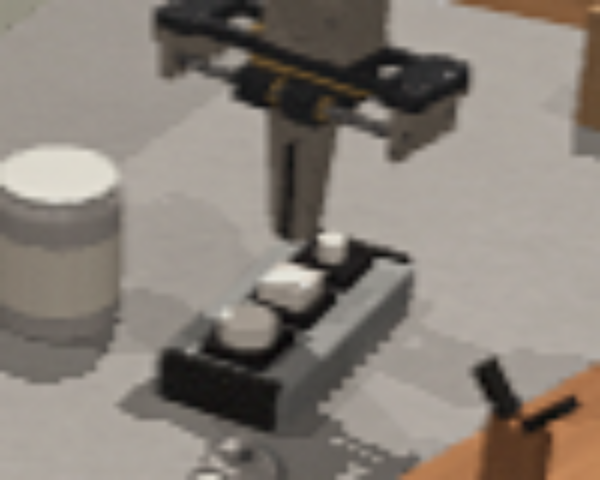

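The round key is up again and the fingers are over the square key, with the tips at about (295,235) in the crop.

Request:
servo_tool(
  motion=[
    {"rx": 0, "ry": 0, "rz": 0, "dx": -0.001, "dy": 0, "dz": 0.02, "grip": 0},
    {"rx": 0, "ry": 0, "rz": 0, "dx": -0.001, "dy": 0, "dz": 0.028, "grip": 0},
    {"rx": 0, "ry": 0, "rz": 0, "dx": -0.001, "dy": 0, "dz": 0.033, "grip": 0},
    {"rx": 0, "ry": 0, "rz": 0, "dx": -0.001, "dy": 0, "dz": 0.036, "grip": 0},
    {"rx": 0, "ry": 0, "rz": 0, "dx": -0.001, "dy": 0, "dz": 0.039, "grip": 0},
    {"rx": 0, "ry": 0, "rz": 0, "dx": -0.001, "dy": 0, "dz": 0.04, "grip": 0},
    {"rx": 0, "ry": 0, "rz": 0, "dx": -0.001, "dy": 0, "dz": 0.04, "grip": 0},
  ],
)

```text
time: 3.75
position: [0.5531, -0.2813, 0.0461]
tcp_rot: [-2.452, -1.96, 0.0]
contact_force: [-10.7, 9.1, 21.9]
width: 0.004
```

Request:
servo_tool(
  motion=[
    {"rx": 0, "ry": 0, "rz": 0, "dx": 0, "dy": 0, "dz": -0.04, "grip": 0},
    {"rx": 0, "ry": 0, "rz": 0, "dx": 0, "dy": 0, "dz": -0.08, "grip": 0},
    {"rx": 0, "ry": 0, "rz": 0, "dx": 0.01, "dy": -0.004, "dz": -0.125, "grip": 30},
    {"rx": 0, "ry": 0, "rz": 0, "dx": 0.05, "dy": -0.021, "dz": -0.15, "grip": 100},
    {"rx": 0, "ry": 0, "rz": 0, "dx": 0.095, "dy": -0.04, "dz": -0.158, "grip": 100},
    {"rx": 0, "ry": 0, "rz": 0, "dx": 0.14, "dy": -0.058, "dz": -0.158, "grip": 100},
    {"rx": 0, "ry": 0, "rz": 0, "dx": 0.185, "dy": -0.077, "dz": -0.158, "grip": 100},
    {"rx": 0, "ry": 0, "rz": 0, "dx": 0.23, "dy": -0.096, "dz": -0.158, "grip": 100},
    {"rx": 0, "ry": 0, "rz": 0, "dx": 0.275, "dy": -0.114, "dz": -0.158, "grip": 100},
    {"rx": 0, "ry": 0, "rz": 0, "dx": 0.3195, "dy": -0.133, "dz": -0.158, "grip": 100},
    {"rx": 0, "ry": 0, "rz": 0, "dx": 0.3195, "dy": -0.133, "dz": -0.158, "grip": 100},
    {"rx": 0, "ry": 0, "rz": 0, "dx": 0.3195, "dy": -0.133, "dz": -0.158, "grip": 100},
  ],
)

```text
time: 4.95
position: [0.4943, 0.0592, 0.201]
tcp_rot: [2.451, 1.963, 0.001]
contact_force: [-0.3, 0.2, 0.0]
width: 0.85
```

```bash
python3 - <<'E'
from h import *
from workcell import r
d=r.snapshot("side");f=d["frame"]
cv2.imwrite(f"pics/side3.png",cv2.resize(f[120:300,220:400],None,fx=3,fy=3)[:,:,::-1])
s=r.read_state();print(s["position"],s["width"],s["contact_force"],s["joint_pos"]);delta(s,(.494,.060,.0563),-12.8)
E
```

```text
[0.49455059 0.05821578 0.20094501] 0.8939709182003499 [-0.16838174  0.21575779  0.09443698] [-1.25625783e-01 -3.36814416e-02  1.82570267e+00 -5.66505379e-04
  1.34837046e+00  9.67728136e-02]
tool axes x,y,z: [[0.2204, 0.9754, -0.0004], [0.9754, -0.2204, 0.0012], [0.0011, -0.0007, -1.0]]
jaw heading -12.735344255428366
d [ 0.0017 -0.0011  0.1446]
rz 0.06465574457163825 j6 0.09677281355204315 j1 -0.12562578333802785
```

View pics/side3.png

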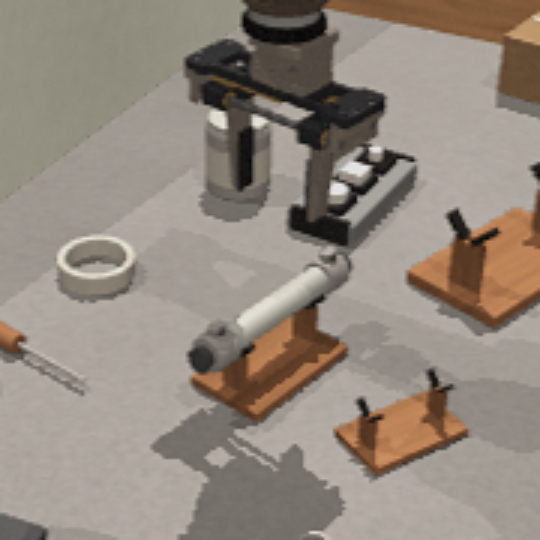

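Request:
servo_tool(
  motion=[
    {"rx": 0, "ry": 0, "rz": 0, "dx": 0.002, "dy": -0.001, "dz": 0.03, "grip": 100},
    {"rx": 0, "ry": 0, "rz": 0, "dx": 0.002, "dy": -0.001, "dz": 0.06, "grip": 100},
    {"rx": 0, "ry": 0, "rz": 0, "dx": 0.002, "dy": -0.001, "dz": 0.09, "grip": 100},
    {"rx": 0, "ry": 0, "rz": 0, "dx": 0.002, "dy": -0.001, "dz": 0.12, "grip": 100},
    {"rx": 0, "ry": 0, "rz": 0, "dx": 0.002, "dy": -0.001, "dz": 0.135, "grip": 100},
    {"rx": 0, "ry": 0, "rz": 0, "dx": 0.002, "dy": -0.001, "dz": 0.144, "grip": 100},
    {"rx": 0, "ry": 0, "rz": 0, "dx": 0.002, "dy": -0.001, "dz": 0.144, "grip": 100},
  ],
)

```text
time: 5.7
position: [0.4932, 0.0596, 0.0557]
tcp_rot: [-2.456, -1.958, 0.002]
contact_force: [-0.2, -0.1, 0.0]
width: 1.002
```

```bash
python3 - <<'E'
from h import *
from workcell import r
for n in ("side","top"):
    d=r.snapshot(n);f=d["frame"]
    c=f[170:280,260:370] if n=="side" else f[190:270,240:360]
    cv2.imwrite(f"pics/{n}4.png",cv2.resize(c,None,fx=5,fy=5)[:,:,::-1])
s=r.read_state();print(s["position"],s["width"],s["contact_force"]);delta(s,(.494,.060,.0563),-12.8)
E
```

```text
[0.49458991 0.05993451 0.05746429] 1.0037011887391059 [-0.23345054 -0.91529951  0.56908545]
tool axes x,y,z: [[0.2221, 0.975, 0.0001], [0.975, -0.2221, 0.0015], [0.0015, -0.0003, -1.0]]
jaw heading -12.830637320417878
d [-0.0001 -0.0006  0.0012]
rz -0.030637320417881142 j6 0.10157659948663458 j1 -0.12240467451607291
```

View pics/side4.png

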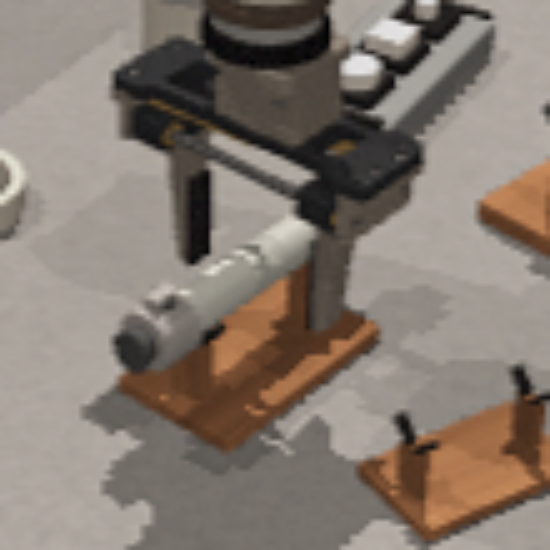

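View pics/top4.png

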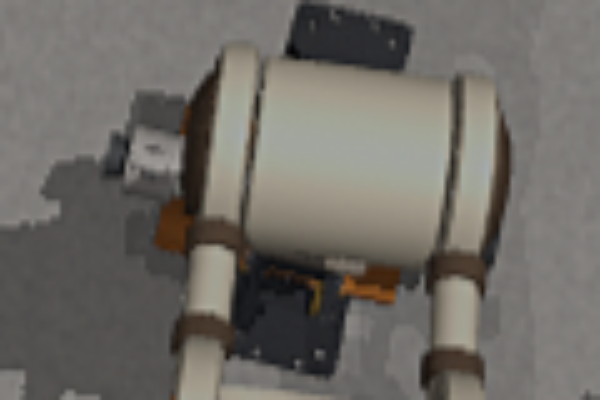

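The fingers straddle the tube at mid-length, so I'll close the gripper.

Request:
servo_tool(
  motion=[
    {"rx": 0, "ry": 0, "rz": 0, "dx": 0, "dy": 0, "dz": 0.001, "grip": 50},
    {"rx": 0, "ry": 0, "rz": 0, "dx": 0, "dy": 0, "dz": 0.001, "grip": 25},
    {"rx": 0, "ry": 0, "rz": 0, "dx": 0, "dy": 0, "dz": 0.001, "grip": 10},
    {"rx": 0, "ry": 0, "rz": 0, "dx": 0, "dy": 0, "dz": 0.001, "grip": 10},
    {"rx": 0, "ry": 0, "rz": 0, "dx": 0, "dy": 0, "dz": 0.001, "grip": 10},
    {"rx": 0, "ry": 0, "rz": 0, "dx": 0, "dy": 0, "dz": 0.001, "grip": 10},
    {"rx": 0, "ry": 0, "rz": 0, "dx": 0, "dy": 0, "dz": 0.001, "grip": 10},
    {"rx": 0, "ry": 0, "rz": 0, "dx": 0, "dy": 0, "dz": 0.001, "grip": 10},
  ],
  grip_force=40,
)

```text
time: 6.6
position: [0.4933, 0.0607, 0.0555]
tcp_rot: [-2.454, -1.96, 0.001]
contact_force: [-8.9, 1.7, 3.7]
width: 0.326
```

Request:
servo_tool(
  motion=[
    {"rx": 0, "ry": 0, "rz": 0, "dx": 0, "dy": 0, "dz": -0.008, "grip": 10},
    {"rx": 0, "ry": 0, "rz": 0, "dx": 0, "dy": 0, "dz": -0.018, "grip": 10},
    {"rx": 0, "ry": 0, "rz": 0, "dx": 0, "dy": 0, "dz": -0.03, "grip": 10},
    {"rx": 0, "ry": 0, "rz": 0, "dx": 0, "dy": 0, "dz": -0.045, "grip": 10},
    {"rx": 0, "ry": 0, "rz": 0, "dx": 0, "dy": 0, "dz": -0.06, "grip": 10},
    {"rx": 0, "ry": 0, "rz": 0, "dx": 0, "dy": 0, "dz": -0.075, "grip": 10},
    {"rx": 0, "ry": 0, "rz": 0, "dx": 0, "dy": 0, "dz": -0.09, "grip": 10},
    {"rx": 0, "ry": 0, "rz": 0, "dx": 0, "dy": 0, "dz": -0.1, "grip": 10},
    {"rx": 0, "ry": 0, "rz": 0, "dx": 0, "dy": 0, "dz": -0.1, "grip": 10},
    {"rx": 0, "ry": 0, "rz": 0, "dx": 0, "dy": 0, "dz": -0.1, "grip": 10},
    {"rx": 0, "ry": 0, "rz": 0, "dx": 0, "dy": 0, "dz": -0.1, "grip": 10},
  ],
)

```text
time: 7.7
position: [0.4929, 0.0608, 0.1546]
tcp_rot: [-2.454, -1.96, 0.002]
contact_force: [-0.6, -0.2, -4.9]
width: 0.315
```

```bash
python3 - <<'E'
from h import *
from workcell import r
for n in ("side","top"):
    d=r.snapshot(n);f=d["frame"]
    c=f[150:280,240:370] if n=="side" else f[190:270,240:360]
    cv2.imwrite(f"pics/{n}5.png",cv2.resize(c,None,fx=4,fy=4)[:,:,::-1])
s=r.read_state();print(s["position"],s["width"],s["contact_force"],s["torque"]);delta(s,(.649,.164,.158),7.6)
E
```

```text
[0.49300176 0.06073761 0.15466833] 0.31511438495249144 [-0.03057085  0.20938358 -3.84682754] [-0.05065161 -0.09739627 -0.04278314]
tool axes x,y,z: [[0.221, 0.9753, -0.0002], [0.9753, -0.221, -0.0018], [-0.0018, 0.0002, -1.0]]
jaw heading -12.769257541821089
d [ 0.1352  0.1293 -0.0036]
rz -20.369257541821085 j6 0.10168055996338642 j1 -0.12119138831473159
```

View pics/side5.png

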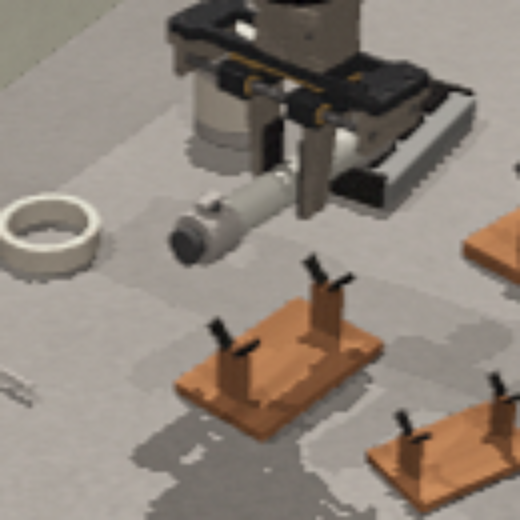

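The tube is lifted, level and clear of the rests. Now I'll carry it to the laser.

Request:
servo_tool(
  motion=[
    {"rx": 0, "ry": 0, "rz": -1, "dx": 0.007, "dy": 0.006, "dz": 0, "grip": 10},
    {"rx": 0, "ry": 0, "rz": -3, "dx": 0.02, "dy": 0.019, "dz": 0, "grip": 10},
    {"rx": 0, "ry": 0, "rz": -6, "dx": 0.039, "dy": 0.037, "dz": 0, "grip": 10},
    {"rx": 0, "ry": 0, "rz": -9, "dx": 0.06, "dy": 0.057, "dz": -0.001, "grip": 10},
    {"rx": 0, "ry": 0, "rz": -12, "dx": 0.08, "dy": 0.076, "dz": -0.002, "grip": 10},
    {"rx": 0, "ry": 0, "rz": -15, "dx": 0.1, "dy": 0.096, "dz": -0.003, "grip": 10},
    {"rx": 0, "ry": 0, "rz": -18, "dx": 0.119, "dy": 0.114, "dz": -0.003, "grip": 10},
    {"rx": 0, "ry": 0, "rz": -19.6, "dx": 0.13, "dy": 0.124, "dz": -0.003, "grip": 10},
    {"rx": 0, "ry": 0, "rz": -20.4, "dx": 0.135, "dy": 0.129, "dz": -0.003, "grip": 10},
    {"rx": 0, "ry": 0, "rz": -20.4, "dx": 0.135, "dy": 0.129, "dz": -0.003, "grip": 10},
    {"rx": 0, "ry": 0, "rz": -20.4, "dx": 0.135, "dy": 0.129, "dz": -0.003, "grip": 10},
  ],
)

```text
time: 8.9
position: [0.6488, 0.1636, 0.1581]
tcp_rot: [-2.069, -2.363, 0.002]
contact_force: [-0.3, -0.3, -4.3]
width: 0.32
```

```bash
python3 - <<'E'
from h import *
from workcell import r
for n in ("side","top"):
    d=r.snapshot(n);pickle.dump(d,open(f"{n}6.pkl","wb"));f=d["frame"]
    c=f[140:320,160:360] if n=="side" else f[120:270,120:320]
    cv2.imwrite(f"pics/{n}6.png",cv2.resize(c,None,fx=4,fy=4,interpolation=cv2.INTER_CUBIC)[:600,:,::-1])
s=r.read_state();print(s["position"],s["width"],s["contact_force"],s["torque"]);delta(s,(.649,.164,.158),7.6)
E
```

```text
[0.64875255 0.16344289 0.15846865] 0.3183155925846107 [-0.65348284 -0.05413572 -4.7976717 ] [-0.03552888 -0.0870411  -0.06870584]
tool axes x,y,z: [[-0.1322, 0.9912, -0.0001], [0.9912, 0.1322, -0.0007], [-0.0006, -0.0002, -1.0]]
jaw heading 7.598286896370221
d [0.0005 0.0003 0.0005]
rz -0.0017131036297826086 j6 -0.0659237455809692 j1 0.06666432780206175
```

View pics/side6.png

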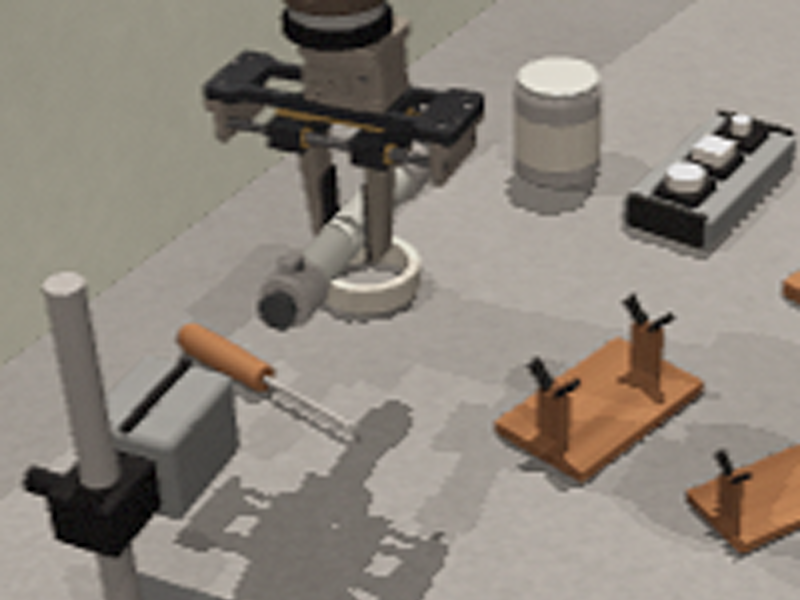

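View pics/top6.png

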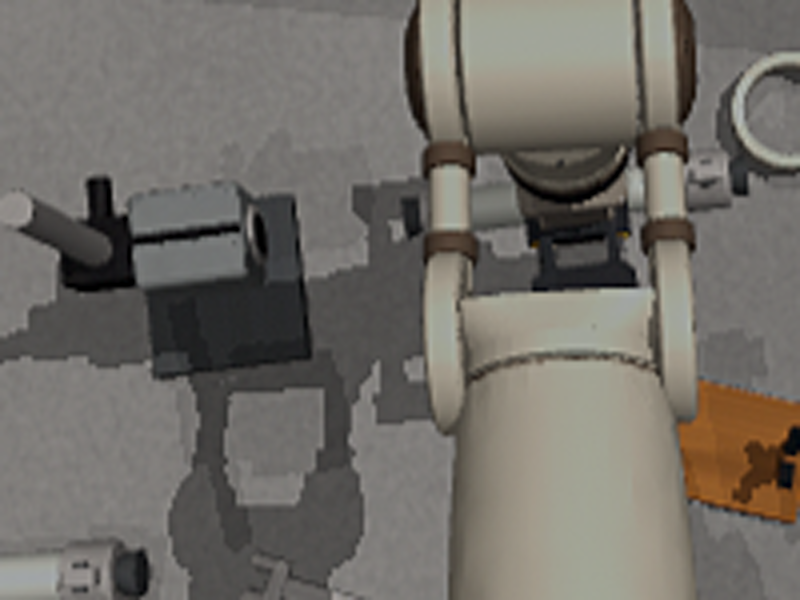

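```bash
python3 - <<'E'
from h import *
np.set_printoptions(precision=4,suppress=True)
T=pickle.load(open("top6.pkl","rb"));S=pickle.load(open("side6.pkl","rb"))
P,e=tri(T,(220.8,173.9),S,(229.4,216.2));print("near end",P,e)
A=onz(T,(220.8,173.9),.177);B=onz(T,(306,163.6),.177);print(A,B,(A+B)/2,np.linalg.norm(A-B),np.degrees(np.arctan2(*(A-B)[1::-1])))
W=np.array([.6205,.376,.176]);u=np.array([np.cos(np.radians(-82.4)),np.sin(np.radians(-82.4)),0]);n=np.array([-u[1],u[0],0])
for X in(A,B,(A+B)/2,P):print((X-W)@u,(X-W)@n,(X-W)[2])
E
```

```text
near end [0.6313 0.2758 0.1827] 0.0003367877287315469
[0.6326 0.2767 0.177 ] [0.6622 0.0503 0.177 ] [0.6474 0.1635 0.177 ] 0.22832175394219623 97.44908742043911
0.09999405517890371 -0.001181427623597204 0.0010000000000000564
0.3283150171256881 -0.00178280848112998 0.0010000000000000564
0.2141545361522959 -0.0014821180523635936 0.0010000000000000564
0.10078371546977855 -0.002536913643411326 0.006689784233053275
```

```bash
python3 - <<'E'
from workcell import r
s=r.read_state();print(s["time"],abs(s["dq"]).max(),s["contact_force"],s["width"]);print(r.finish_job())
E
```

```text
9.0 0.0048862318788861015 [-0.65348284 -0.05413572 -4.7976717 ] 0.3183155925846107
the job is handed in; nothing more can be done
None
```

I pressed the large round key and then the square key, carried the tube level to the laser, and handed the job in at 9.0 s still holding it there. The hand-in gives no verdict, so what follows is from my own checks.

- **Keys:** I pressed each one until it stopped: the fingertips reached 46.1 mm above the bench with about 21–22 N of contact force. I released each fully before the next move. The small round key was not touched, and all three looked up in the later pictures.
- **Tube:** I gripped the one on the middle-sized rests at mid-length with 40 N. The fingers stopped at about 29–30 mm, which matches the bare tube.

My last measurements, taken just before hand-in:

| Check | Result |
|---|---|
| Gap from window to nearer end | about 100 mm |
| Tube centre in front of window | about 214 mm |
| Sideways offset from beam axis | about 1.5 mm |
| Heading against beam | within 0.5° |
| Arm speed | near zero |
| Contact | force reading shows only a downward load of about 4–5 N, consistent with the tube's weight |

**Heights that disagreed:** Triangulating the nearer end of the tube put it at 183 mm, against 177 mm from the gripper position, so it may be tilted by up to 0.05 rad. My estimates of the window height ranged from 176 to 179 mm. All of these are within the tolerances.

The tin, tape, driver and spanner were not approached or touched on purpose. I did not measure their positions at the end.

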